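# Refit the crank on the rotary glaze sieve

### The job

The rotary glaze sieve has been washed and its crank is off. Stand the crank on the sieve's splined drive shaft, press it gently while rocking it to and fro until the teeth mesh and it slides fully home on the collar, then turn it a quarter turn so that the brushes sweep round with it, and let go. Do not force the teeth, and leave the other things on the table where they are.

Things in the scene. Friction and masses are not known exactly. Their poses are not given: they have to be found in the camera images.
- crank: Loose aluminium crank, 0.24 kg, standing on the table; nothing blocks it from above. Origin: centre of the hub's underside; z up the hub's axis, x along the arm. Hub 41 mm across, 41 mm high, bored from below 34 mm deep with six inward teeth whose tips lie 12 mm from the axis. Arm 16 mm wide, 23 to 33 mm above the origin; at its end, 78 mm from the axis, an upright wooden knob, 23 mm wide, top at 70 mm.
- crank_boss (a point): Middle of the boss on top of the crank's hub, the part to hold: two flat sides 30 mm apart (they face the crank's +y and -y), 36 mm long along x, from 41 to 73 mm (with a small bolt head on top, to 76 mm) above the crank's origin; this point lies on the axis, 60 mm above the origin. Axes as the crank's.
- sieve: Rotary glaze sieve: grey tub with a white screen ring, 208 mm across, 100 mm high, standing firmly (it does not move); two lugs reach 127 mm from the axis. Origin: centre of the underside, z up. In its middle stands a splined steel shaft with three brushes clamped at no particular angle to its teeth. Both turn about the vertical without a stop, against 0.22 N m of drag.
- seat (a point): Centre of the flat collar of the shaft, 46 mm across, 112 mm above the table, where the crank's underside rests when home (axes as the sieve's, not the shaft's). On it six straight teeth, 16 mm high, 30 mm over the tips; above them a plain nose, 22 mm across, narrowing to 9 mm at 30 mm above the collar. The bore has 1 mm of play round it. A crank standing tooth on tooth is 14 mm too high.
- shaft_nose (a point): Tip of the shaft's nose, 30 mm above seat. The shaft's angle is not reported: the teeth enter only within about 3 degrees of the right angle, which recurs every 60 degrees. A crank pressed with about 10 N slips over the teeth; pressed with over 25 N it may drag the shaft along; over 50 N strips the teeth. Meshed, it slides down by little more than its own wsix.
- brush_tip (a point): Outer end of one of the three brushes, 85 mm from the shaft's axis, 86 mm above the table; it turns with the shaft.
- cup: Small bisque cup, 61 mm wide, 58 mm high, a bystander; origin at the centre of its underside.
- tile: Square test tile, 46 x 46 x 9 mm, a bystander; origin at the centre of its underside.
- stamp: Wooden texture stamp, 42 x 42 x 56 mm, a bystander; origin at the centre of its underside.
- jar: Lidded glaze jar, 88 mm wide, 93 mm high, a bystander; origin at the centre of its underside.
- roller: Small hardwood roller lying on its side, 160 mm long, 20 mm thick, a bystander; origin under its middle.
Not all that is in view belongs to the job. There is more than one size of the crank; the job needs the smaller.

How it is judged:
By the outcome, as a careful person would: the job done as asked, in the order asked, and still so for the second after the job is handed in, with the robot touching nothing.
It also fails if it takes over 67 s, if anything falls off the work surface, if the arm or the gripper's body presses on something with over 40 N, if the wrist force passes 120 N, or if a joint passes its speed limit or range.

### The arm

A 6-joint arm with a two-finger parallel gripper is mounted at the origin on a cart in front of the work surface, level with it; the furniture and walls round the work are solid. World frame = base frame: x ahead of the robot, y to its left, z up, the work surface at z = 0. Lengths are in m, angles in rad, forces in N, time in s.
With the tool pointing down it reaches from about 0.275 to 0.85 m from the base axis. Payload 5.2 kg.
Tool frame: the origin (TCP) lies at the very end of the fingers, on their centre line; the grasp point (between the pads) lies 19 mm behind it; z points along the fingers, y is the line along which they close (so a half turn about z gives the same grasp; the last joint's range is limited). The gripper opens to 85 mm and grips with 20 to 120 N. Pads are 22 mm wide; open, the fingers measure 114 mm over their backs; the gripper's body (76 mm by 85 mm) begins 54 mm behind the grasp point. The pads swing forward as they close: fully open they stand 13 mm farther back than shut.
Start: joints at [-1.537, 0.259, 1.535, -0, 1.348, -0.203], TCP at [0.129, -0.535, 0.231] pointing down, gripper open.
Joint ranges: [-3.14, 3.14], [-0.91, 2.08], [0.19, 2.58], [-1.22, 4.36], [0.22, 2.71], [-3.12, 3.12]. Speed limits (rad/s): [2.57, 2.57, 3.14, 3.14, 3.14, 3.14].

### API

Orientations are given as [roll, pitch, yaw] about the fixed x, y, z axes, in that order (R = Rz(yaw) Ry(pitch) Rx(roll)).
In Python, from workcell import robot, vision gives the robot as it stands.
- The arm moves only by the tool servo_tool, never from a script. Its arguments are lists of equal length, an entry for each row: "travel": the shift along the world's x, y, z in m, a list of three; "delta_rot": the turn, a rotation vector about the world's x, y, z in degrees, a list of three; "jaw": the gripper's target within -1 to 1 (fully open at 1, half-way at 0, shut at -1). A call has 1 to 10 rows; each row shifts and turns the commanded pose from where the row before left it; what a row does not reach is not made up. A row lasts 1/12 s, in which the tool goes at most 41.7 mm and 7.16 degrees, less where a joint would pass 70% of its speed; a pose out of reach is approached as far as the arm can. A call with a gripper value outside its range is refused whole. The fingers move at their own pace and stop on an object; the grip force is fixed at half the most. Time passes only in rows, so rows that do not move let the fingers close. It gives the time, the measured TCP pose, the force, the opening and the grip force at its end, in the units of the state.
- robot.read_state(): the state, without advancing time (a new reading comes with each control period).
- vision.capture(name): name is "scene" or "top"; returns (picture, depth): 400x640x3 uint8, red, green, blue; 400x640 float32, m along the optical axis (not along the pixel's ray), 0 where there is no reading.
- vision.get_calibration(name): a dict with "fx", "fy", "cx", "cy" (pixels), "k1" (the pictures are not rectified: a ray, as slopes to the right and down, at radius r is drawn at 1 + k1 r^2 times it, then the intrinsics apply), "rvec" (rotation vector, rad) and "tvec" (3), from world to camera coordinates, as OpenCV has them. Camera axes: x right, y down, z forward; pixel columns grow to the right and rows downward; lengths in m; the calibration is good to about 2 mm. A picture is of the moment at which its call begins. get_calibration takes no time and is no camera call.
- robot.sign_off(): hands the job in; it is judged then, once.
The state is a dict: "clock": time; "joint_positions": joint angles; "joint_velocities": joint speeds; "effort": joint torques, N m; "ee_pos": TCP position; "ee_rot": TCP orientation; "force": force on the tool from outside, world axes, zero at the start; "wrist_torque": the same for the moment, N m; "finger_gap": finger opening in m; "gripper_force": force on a finger pad.
Only numpy, scipy, OpenCV 4.12 (cv2) and the standard library are available. Lean on these libraries where they do the work, as an engineer would, in place of code of your own. Each camera call takes 0.05 s, during which the arm holds its last target. There are 200 camera calls.

## Working session

There is one attempt and no reset: what is moved stays moved. The work goes in short steps, Python scripts to look and compute and a tool call to move; the robot and the scene stay as the last step left them, time stands still between calls to the robot, and variables do not carry over. Pictures are saved under pics/ and viewed, at most 10 in all, crops included, and the job is handed in when it is done.

Besides the shell and the picture viewer there is one more tool, called after "Call:" as name(argument=value, ...) on one line, values as JSON. servo_tool: Moves the arm, as the interface text tells. Its arguments: {"type":"object","properties":{"travel":{"type":"array","items":{"type":"array","items":{"type":"number"}}},"delta_rot":{"type":"array","items":{"type":"array","items":{"type":"number"}}},"jaw":{"type":"array","items":{"type":"number"}}},"required":["travel","delta_rot","jaw"]}

```bash
mkdir -p pics
cat > h.py <<'E'
import numpy as np, cv2
from workcell import robot, vision
def cap(n):
    im,d=vision.capture(n); np.savez(f'{n}.npz',im=im,d=d); return im,d
def save(im,f): cv2.imwrite(f'pics/{f}.png',cv2.cvtColor(im,cv2.COLOR_RGB2BGR))
def rays(n,uv):
    c=vision.get_calibration(n); uv=np.atleast_2d(np.asarray(uv,float))
    q=(uv-[c['cx'],c['cy']])/[c['fx'],c['fy']]; p=q.copy()
    for _ in range(20): p=q/(1+c['k1']*(p**2).sum(1,keepdims=True))
    R=cv2.Rodrigues(np.array(c['rvec'],float))[0]; t=np.array(c['tvec'],float).ravel()
    return -R.T@t, np.c_[p,np.ones(len(p))]@R      # origin, dirs with unit camera z
def plane(n,uv,z):
    o,d=rays(n,uv); return o+d*((z-o[2])/d[:,2])[:,None]
def cloud(n,d):
    v,u=np.mgrid[:400,:640]; o,r=rays(n,np.c_[u.ravel(),v.ravel()])
    P=o+r*d.reshape(-1,1); P[d.ravel()==0]=np.nan; return P.reshape(400,640,3)
E
python3 - <<'E'
from h import *
for n in('scene','top'):
    im,d=cap(n); save(im,n+'0'); print(n,rays(n,[[320,200]]),(d>0).mean())
print(robot.read_state())
E
```

```text
scene (array([0.22569841, 0.48615864, 0.99847501]), array([[ 0.2314405 , -0.60345091, -0.76322157]])) 0.99608984375
top (array([ 0.44952739, -0.19452025,  1.32691207]), array([[ 0.08871988, -0.01774613, -0.99611672]])) 0.996125
{'clock': 0.1, 'joint_positions': array([-1.53680768e+00,  2.59251714e-01,  1.53595408e+00,  1.69284595e-05,
        1.34804325e+00, -2.02804332e-01]), 'joint_velocities': array([ 9.89449257e-04,  7.34430434e-04, -4.33422791e-03, -2.10147673e-05,
        2.32752944e-04,  1.75042697e-03]), 'effort': array([-3.41437672e-04, -4.46974826e+01, -2.91250187e+01, -3.28851447e-04,
        6.26589608e-03, -1.30731019e-05]), 'ee_pos': array([ 0.12903221, -0.5341589 ,  0.23057561]), 'ee_rot': array([-3.13997353e+00, -3.49790914e-04,  2.36788942e-01]), 'force': array([-0.95284514,  0.26429877,  0.8653937 ]), 'wrist_torque': array([ 0.01550162,  0.01059695, -0.00171691]), 'gripper_force': 0.0, 'finger_gap': 0.08530114048345003}
```

View pics/scene0.png

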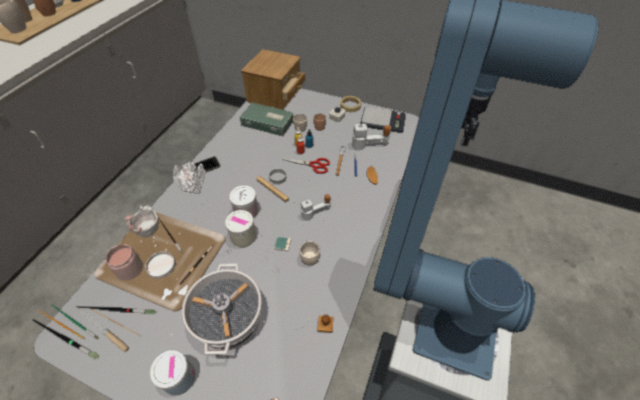

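View pics/top0.png

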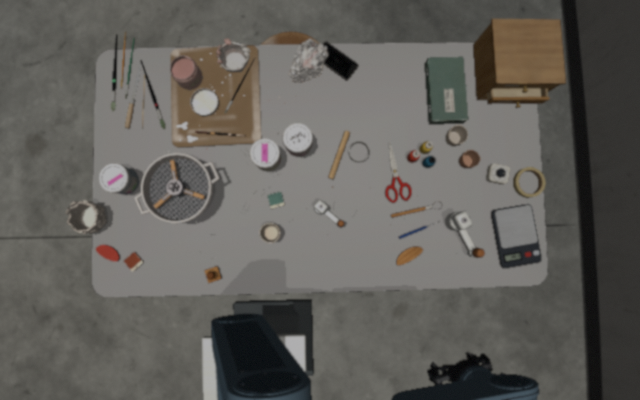

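The smaller crank is at top (320,207), with its knob at (341,223). The sieve is centred at top (175,187) and the larger crank is at (462,222). Next I measure them.

Run:
```python
from h import *
T=np.load('top.npz'); P=cloud('top',T['d']); im=T['im']
S=np.load('scene.npz'); Q=cloud('scene',S['d']); sim=S['im']
print('table z',np.nanmedian(P[190:215,340:370,2]),np.nanmedian(Q[215:235,260:275,2]))
for nm,C,(r0,r1,c0,c1) in(('top',P,(190,235,305,355)),('sc',Q,(185,225,290,340)),('topS',P,(140,230,130,235)),('scS',Q,(255,360,175,270))):
    c=C[r0:r1,c0:c1].reshape(-1,3); c=c[~np.isnan(c).any(1)]
    for lo,hi in((.02,.036),(.045,.08),(.08,.097),(.1,.125),(.126,.15)):
        m=c[(c[:,2]>lo)&(c[:,2]<hi)]
        if len(m): print(nm,lo,hi,len(m),m.mean(0).round(4),m.min(0).round(3),m.max(0).round(3))
print('boss',plane('top',[320,207],.074),'knob',plane('top',[341,223],.07))
print('boss sc',plane('scene',[307,205],.074),'knob',plane('scene',[327,199],.07))
a=cv2.resize(im[192:232,305:355],None,fx=10,fy=10,interpolation=cv2.INTER_CUBIC)
b=cv2.resize(im[147:227,135:215],None,fx=5,fy=5,interpolation=cv2.INTER_CUBIC)[:400,:300]
b=cv2.resize(im[147:227,145:205],None,fx=5,fy=5,interpolation=cv2.INTER_CUBIC)
save(np.hstack([a,b]),'crop1')
```

```text
table z 0.0004946201323962063 -1.127399906858395e-05
top 0.02 0.036 85 [ 0.5155 -0.2475  0.032 ] [ 0.484 -0.271  0.026] [ 0.537 -0.198  0.036]
top 0.045 0.08 162 [ 0.5302 -0.2322  0.07  ] [ 0.483 -0.285  0.046] [ 0.565 -0.198  0.079]
sc 0.02 0.036 109 [ 0.5195 -0.2375  0.0308] [ 0.484 -0.28   0.022] [ 0.559 -0.197  0.036]
sc 0.045 0.08 168 [ 0.5285 -0.2284  0.0649] [ 0.484 -0.284  0.045] [ 0.561 -0.196  0.078]
topS 0.02 0.036 47 [0.6385 0.357  0.0284] [0.609 0.35  0.02 ] [0.678 0.374 0.036]
topS 0.045 0.08 2695 [0.6073 0.2096 0.065 ] [0.512 0.106 0.045] [0.701 0.363 0.08 ]
topS 0.08 0.097 816 [0.6141 0.2214 0.0908] [0.505 0.082 0.08 ] [0.71  0.332 0.097]
topS 0.1 0.125 359 [0.6034 0.1986 0.1062] [0.505 0.1   0.1  ] [0.708 0.306 0.125]
topS 0.126 0.15 67 [0.6077 0.2038 0.135 ] [0.595 0.19  0.126] [0.622 0.22  0.145]
scS 0.045 0.08 3163 [0.6062 0.2066 0.0652] [0.503 0.11  0.046] [0.705 0.353 0.08 ]
scS 0.08 0.097 1158 [0.6179 0.2118 0.0904] [0.503 0.079 0.08 ] [0.707 0.369 0.097]
scS 0.1 0.125 372 [0.6016 0.2135 0.1062] [0.503 0.104 0.1  ] [0.709 0.307 0.124]
scS 0.126 0.15 85 [0.6048 0.2059 0.1341] [0.595 0.19  0.126] [0.621 0.219 0.144]
boss [[ 0.5402523  -0.21629422  0.074     ]] knob [[ 0.49125879 -0.27758529  0.07      ]]
boss sc [[ 0.53782394 -0.20843769  0.074     ]] knob [[ 0.48705927 -0.26095102  0.07      ]]
```

View pics/crop1.png

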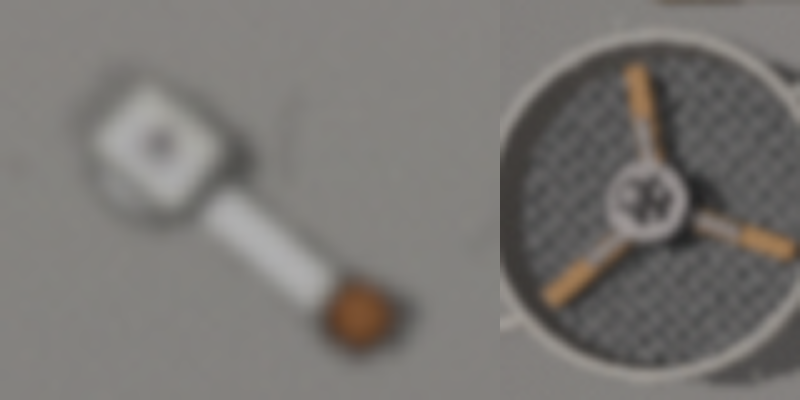

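Run:
```python
from h import *
print('top boss',plane('top',[320.3,205.85],.074),'knob',plane('top',[340.5,223.1],.068))
for n,(r0,r1,c0,c1) in(('top',(190,235,305,355)),('scene',(185,225,290,340))):
    Z=np.load(n+'.npz'); P=cloud(n,Z['d'])[r0:r1,c0:c1].reshape(-1,3); h=cv2.cvtColor(Z['im'],cv2.COLOR_RGB2HSV)[r0:r1,c0:c1].reshape(-1,3)
    br=(h[:,1]>90)&(P[:,2]>.055); bo=(P[:,2]>.066)&~br&(np.hypot(P[:,0]-.541,P[:,1]+.215)<.03)
    k=P[br];b=P[bo]; r=cv2.minAreaRect((b[:,:2]*1000).astype(np.float32))
    print(n,len(k),len(b),'knob',k.mean(0),k[:,:2].min(0),k[:,:2].max(0),'boss',b.mean(0),r)
    e=k.mean(0)-np.r_[np.array(r[0])/1000,0]; print(np.hypot(e[0],e[1]),np.degrees(np.arctan2(e[1],e[0])))
# obstacles near path/sieve heights
Z=np.load('top.npz');P=cloud('top',Z['d']).reshape(-1,3)
for a,b in((.08,.03),):
  m=(P[:,2]>.08)&(P[:,2]<.4)&(P[:,0]>.3)
  print('max z on table',P[m][:,2].max(),P[m][P[m][:,2].argmax()])
```

```text
top boss [[ 0.54365474 -0.21727521  0.074     ]] knob [[ 0.49106589 -0.27621734  0.068     ]]
top 28 116 knob [ 0.49075456 -0.27627522  0.06700578] [ 0.48266379 -0.28420134] [ 0.49742765 -0.26866702] boss [ 0.5437703  -0.21710245  0.07241534] ((544.1574096679688, -217.51528930664062), (35.397727966308594, 29.882902145385742), 49.75178146362305)
0.07940147128060066 -132.2655384527569
scene 25 75 knob [ 0.49140933 -0.27233698  0.06407529] [ 0.48412454 -0.28023212] [ 0.4986451  -0.26615798] boss [ 0.5439122  -0.21491406  0.07274308] ((544.6825561523438, -216.55044555664062), (34.29669189453125, 28.526512145996094), 50.19131851196289)
0.07713736973707122 -133.67983661694075
max z on table 0.17604626224437436 [ 0.99339961 -0.83152994  0.17604626]
```

Call:
servo_tool(travel=[[0.0208,0.0159,0],[0.0208,0.0159,0],[0.0208,0.0159,0],[0.0208,0.0159,0],[0.0208,0.0159,0],[0.0208,0.0159,0],[0.0208,0.0159,0],[0.0208,0.0159,0],[0.0208,0.0159,0],[0.0208,0.0159,0]], delta_rot=[[0,0,1.77],[0,0,1.77],[0,0,1.77],[0,0,1.77],[0,0,1.77],[0,0,1.77],[0,0,1.77],[0,0,1.77],[0,0,1.77],[0,0,1.77]], jaw=[1,1,1,1,1,1,1,1,1,1])

```text
clock: 0.93
ee_pos: [0.3378, -0.3745, 0.231]
ee_rot: [-3.141, -0.0, 0.547]
force: [-0.1, -0.3, -0.3]
finger_gap: 0.0854
gripper_force: 0.0
```

Call:
servo_tool(travel=[[0.0208,0.0159,0],[0.0208,0.0159,0],[0.0208,0.0159,0],[0.0208,0.0159,0],[0.0208,0.0159,0],[0.0208,0.0159,0],[0.0208,0.0159,0],[0.0208,0.0159,0],[0.0208,0.0159,0],[0.0208,0.0159,0]], delta_rot=[[0,0,1.77],[0,0,1.77],[0,0,1.77],[0,0,1.77],[0,0,1.77],[0,0,1.77],[0,0,1.77],[0,0,1.77],[0,0,1.77],[0,0,1.77]], jaw=[1,1,1,1,1,1,1,1,1,1])

```text
clock: 1.77
ee_pos: [0.5457, -0.2155, 0.2308]
ee_rot: [-3.141, 0.0, 0.856]
force: [0.5, -0.2, 1.0]
finger_gap: 0.0855
gripper_force: 0.0
```

Call:
servo_tool(travel=[[-0.0017,-0.001,-0.02],[0,0,-0.025],[0,0,-0.025],[0,0,-0.025],[0,0,-0.025],[0,0,-0.025],[0,0,-0.02],[0,0,-0.01],[0,0,-0.008],[0,0,0]], delta_rot=[[0,0,0],[0,0,0],[0,0,0],[0,0,0],[0,0,0],[0,0,0],[0,0,0],[0,0,0],[0,0,0],[0,0,0]], jaw=[1,1,1,1,1,1,1,1,1,1])

```text
clock: 2.6
ee_pos: [0.5426, -0.2172, 0.0469]
ee_rot: [-3.139, 0.0, 0.855]
force: [-0.9, 0.3, 0.3]
finger_gap: 0.0861
gripper_force: 0.0
```

Call:
servo_tool(travel=[[0,0,0],[0,0,0],[0,0,0],[0,0,0],[0,0,0],[0,0,0],[0,0,0],[0,0,0],[0,0,0],[0,0,0]], delta_rot=[[0,0,0],[0,0,0],[0,0,0],[0,0,0],[0,0,0],[0,0,0],[0,0,0],[0,0,0],[0,0,0],[0,0,0]], jaw=[-1,-1,-1,-1,-1,-1,-1,-1,-1,-1])

```text
clock: 3.43
ee_pos: [0.5439, -0.218, 0.0495]
ee_rot: [3.14, -0.0, 0.855]
force: [-0.3, -0.3, 6.2]
finger_gap: 0.0289
gripper_force: 60.1
```

Call:
servo_tool(travel=[[0,0,0.004],[0,0,0.008],[0,0,0.02],[0,0,0.025],[0,0,0.025],[0,0,0.025],[0,0,0.025],[0,0,0.025],[0,0,0.025],[0,0,0.02]], delta_rot=[[0,0,0],[0,0,0],[0,0,0],[0,0,0],[0,0,0],[0,0,0],[0,0,0],[0,0,0],[0,0,0],[0,0,0]], jaw=[-1,-1,-1,-1,-1,-1,-1,-1,-1,-1])

```text
clock: 4.27
ee_pos: [0.5433, -0.2176, 0.2526]
ee_rot: [3.14, -0.0, 0.855]
force: [1.0, -0.2, -2.6]
finger_gap: 0.029
gripper_force: 59.7
```

Run:
```python
from h import *
im,d=cap('scene'); s=robot.read_state(); print(s['ee_pos'],s['ee_rot'],s['force'],s['wrist_torque'],s['finger_gap'])
P=cloud('scene',d); e=s['ee_pos']
m=(np.hypot(P[...,0]-e[0],P[...,1]-e[1])<.12)&(P[...,2]>.1)
r,c=np.where(m); print(r.min(),r.max(),c.min(),c.max())
r0,c0=max(0,r.max()-110),max(0,int(np.median(c))-60)
save(cv2.resize(im[r0:r0+120,c0:c0+130],None,fx=5,fy=5,interpolation=cv2.INTER_CUBIC),'lift'); print(r0,c0)
```

```text
[ 0.54489968 -0.21853723  0.25679249] [ 3.13368421e+00 -1.17764369e-03  8.54836061e-01] [ 1.32182887 -0.91887238  0.26479219] [-0.02113614 -0.0890743   0.03812494] 0.028769175933944475
21 179 270 353
69 244
```

View pics/lift.png

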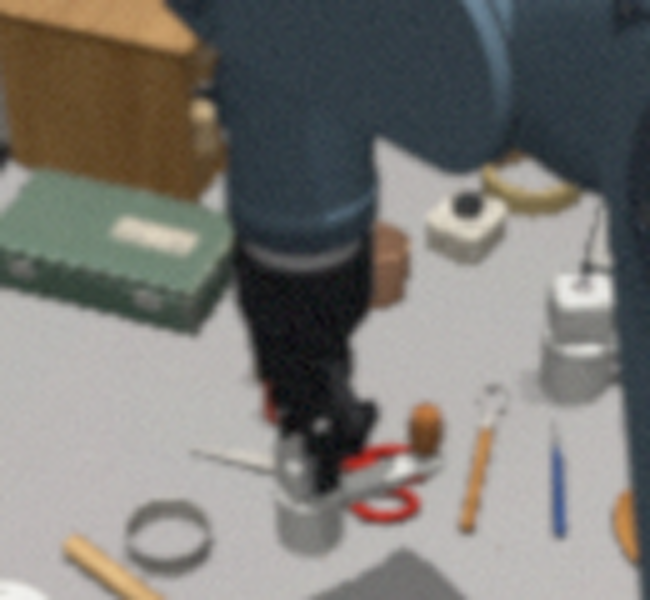

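The crank hangs level in the jaws: hub at about crop (308,520), knob at (425,428). I'll carry it above the shaft.

Call:
servo_tool(travel=[[0.002,0.01,0],[0.0032,0.0211,0],[0.0032,0.0211,0],[0.0032,0.0211,0],[0.0032,0.0211,0],[0.0032,0.0211,0],[0.0032,0.0211,0],[0.0032,0.0211,0],[0.0032,0.0211,0],[0.0032,0.0211,0]], delta_rot=[[0,0,0],[0,0,0],[0,0,0],[0,0,0],[0,0,0],[0,0,0],[0,0,0],[0,0,0],[0,0,0],[0,0,0]], jaw=[-1,-1,-1,-1,-1,-1,-1,-1,-1,-1])

```text
clock: 5.15
ee_pos: [0.5728, -0.0156, 0.2478]
ee_rot: [-3.138, 0.002, 0.855]
force: [0.5, 0.4, -3.0]
finger_gap: 0.0289
gripper_force: 59.8
```

Call:
servo_tool(travel=[[0.0032,0.0211,0],[0.0032,0.0211,0],[0.0032,0.0211,0],[0.0032,0.0211,0],[0.0032,0.0211,0],[0.0032,0.0211,0],[0.0032,0.0211,0],[0.0032,0.0211,0],[0.0032,0.0211,0],[0.0032,0.0211,0]], delta_rot=[[0,0,0],[0,0,0],[0,0,0],[0,0,0],[0,0,0],[0,0,0],[0,0,0],[0,0,0],[0,0,0],[0,0,0]], jaw=[-1,-1,-1,-1,-1,-1,-1,-1,-1,-1])

```text
clock: 5.98
ee_pos: [0.6046, 0.195, 0.2475]
ee_rot: [-3.138, 0.003, 0.855]
force: [0.2, 0.2, -2.8]
finger_gap: 0.0289
gripper_force: 59.8
```

Call:
servo_tool(travel=[[0,0.011,-0.01],[0,0,-0.02],[0,0,-0.01],[0,0,0],[0,0,0]], delta_rot=[[0,0,0],[0,0,0],[0,0,0],[0,0,0],[0,0,0]], jaw=[-1,-1,-1,-1,-1])

```text
clock: 6.4
ee_pos: [0.605, 0.2037, 0.2083]
ee_rot: [-3.139, 0.003, 0.854]
force: [0.4, 0.8, -2.2]
finger_gap: 0.0288
gripper_force: 59.6
```

Run:
```python
from h import *
for n in('scene','top'):
    im,d=cap(n); s=robot.read_state(); print(n,s['ee_pos'],s['ee_rot'],s['force'])
    P=cloud(n,d); e=s['ee_pos']
    m=(np.hypot(P[...,0]-.6065,P[...,1]-.204)<.024)&(P[...,2]>.12)&(P[...,2]<.22)
    r,c=np.where(m); print(len(r),r.min(),r.max(),c.min(),c.max())
    q=P[m]
    for lo in np.arange(.12,.22,.01):
        k=q[(q[:,2]>=lo)&(q[:,2]<lo+.01)]
        if len(k): print(round(lo,3),len(k),k[:,:2].min(0).round(4),k[:,:2].max(0).round(4))
im=np.load('scene.npz')['im']; save(cv2.resize(im[230:350,150:290],None,fx=5,fy=5,interpolation=cv2.INTER_CUBIC),'above')
```

```text
scene [0.60588492 0.20366598 0.2097889 ] [-3.14088696e+00  1.09187976e-03  8.53936309e-01] [ 0.25177029  0.58647911 -2.50463567]
230 281 305 207 225
0.12 36 [0.5921 0.1939] [0.6176 0.2198]
0.13 19 [0.5958 0.2006] [0.6128 0.2145]
0.15 1 [0.5868 0.2071] [0.5868 0.2071]
0.16 32 [0.5842 0.1872] [0.61   0.2223]
0.17 34 [0.5849 0.188 ] [0.6127 0.2231]
0.18 37 [0.5844 0.1854] [0.6122 0.2224]
0.19 49 [0.5852 0.1873] [0.615  0.2228]
0.2 14 [0.5857 0.1888] [0.6017 0.2213]
0.21 8 [0.5854 0.1945] [0.5977 0.2229]
top [0.60646414 0.20366503 0.2107056 ] [ 3.14114410e+00 -3.24942970e-04  8.53757524e-01] [ 0.13779079  0.56315583 -2.80713788]
107 178 191 157 178
0.12 8 [0.6047 0.1906] [0.6125 0.1961]
0.16 8 [0.5998 0.1838] [0.6183 0.1864]
0.17 14 [0.5872 0.183 ] [0.6233 0.2096]
0.18 9 [0.5891 0.183 ] [0.6192 0.1979]
0.19 29 [0.5878 0.1816] [0.6199 0.2072]
0.2 19 [0.5872 0.1836] [0.6138 0.2103]
0.21 20 [0.5854 0.182 ] [0.6146 0.2147]
```

View pics/above.png

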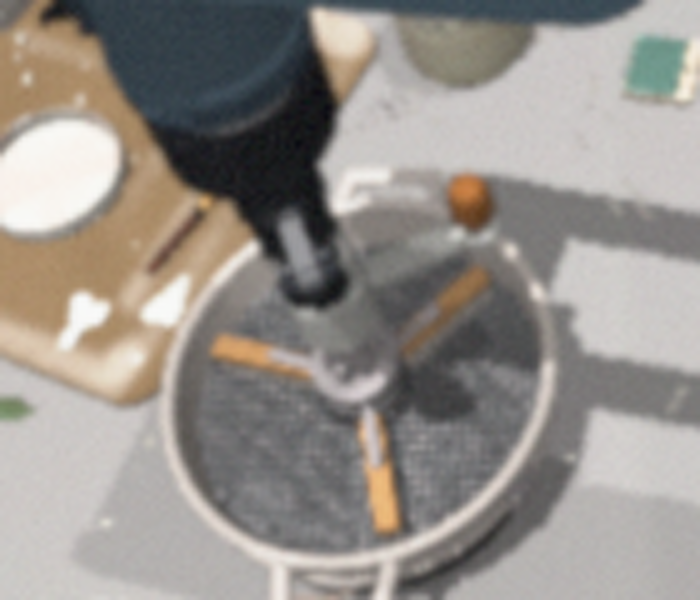

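The hub hangs over the nose, with the shaft at about crop (355,375). A circle fit in each view gives the hub-to-sieve offset.

Run:
```python
from h import *
from scipy.optimize import least_squares as L
def fit(p,r): 
    s=L(lambda c:np.hypot(p[:,0]-c[0],p[:,1]-c[1])-(r if r else c[2]),[.6065,.204,.1],loss='soft_l1',f_scale=.001); return s.x.round(4),len(p)
for n in('scene','top'):
    Z=np.load(n+'.npz'); P=cloud(n,Z['d']).reshape(-1,3); R=np.hypot(P[:,0]-.6065,P[:,1]-.204)
    print(n,'hub',fit(P[(R<.024)&(P[:,2]>.163)&(P[:,2]<.198)],.0205))
    print('rim',fit(P[(R<.109)&(R>.085)&(P[:,2]>.098)&(P[:,2]<.112)],None))
    print('collar edge',fit(P[(R<.027)&(R>.018)&(P[:,2]>.1)&(P[:,2]<.116)],None))
    h=P[(R<.024)&(P[:,2]>.15)&(P[:,2]<.2)]; print('hub low z',np.sort(h[:,2])[:8].round(4))
```

```text
scene hub (array([0.6061, 0.2015, 0.1   ]), 127)
rim (array([0.606 , 0.2045, 0.1002]), 383)
collar edge (array([0.6065, 0.2045, 0.0212]), 88)
hub low z [0.1588 0.1614 0.1616 0.1616 0.162  0.162  0.1624 0.1625]
top hub (array([0.6075, 0.2042, 0.1   ]), 53)
rim (array([0.6065, 0.2038, 0.0997]), 294)
collar edge (array([0.6072, 0.2043, 0.021 ]), 34)
hub low z [0.1601 0.1607 0.1644 0.1649 0.1666 0.167  0.1681 0.1684]
```

Call:
servo_tool(travel=[[0,0.001,-0.006],[0,0,-0.006],[0,0,-0.006],[0,0,-0.004],[0,0,-0.003],[0,0,-0.003],[0,0,0]], delta_rot=[[0,0,0],[0,0,0],[0,0,0],[0,0,0],[0,0,0],[0,0,0],[0,0,0]], jaw=[-1,-1,-1,-1,-1,-1,-1])

```text
clock: 7.08
ee_pos: [0.6058, 0.2052, 0.1814]
ee_rot: [-3.141, 0.001, 0.855]
force: [0.0, -0.1, -2.8]
finger_gap: 0.0287
gripper_force: 59.6
```

Call:
servo_tool(travel=[[0,0,-0.002],[0,0,-0.002],[0,0,-0.001],[0,0,0]], delta_rot=[[0,0,0],[0,0,0],[0,0,0],[0,0,0]], jaw=[-1,-1,-1,-1])

```text
clock: 7.42
ee_pos: [0.606, 0.2052, 0.1771]
ee_rot: [-3.141, 0.0, 0.855]
force: [-0.3, 0.1, -3.3]
finger_gap: 0.0288
gripper_force: 59.6
```

Call:
servo_tool(travel=[[0,0,-0.001],[0,0,-0.001],[0,0,0]], delta_rot=[[0,0,0],[0,0,0],[0,0,0]], jaw=[-1,-1,-1])

```text
clock: 7.67
ee_pos: [0.6063, 0.2053, 0.1754]
ee_rot: [3.141, -0.0, 0.855]
force: [0.4, -0.3, -1.1]
finger_gap: 0.029
gripper_force: 59.9
```

Contact starts around here, so I'll press on in small steps.

Call:
servo_tool(travel=[[0,0,-0.001],[0,0,-0.001],[0,0,0]], delta_rot=[[0,0,0],[0,0,0],[0,0,0]], jaw=[-1,-1,-1])

```text
clock: 7.92
ee_pos: [0.6065, 0.2053, 0.1748]
ee_rot: [3.14, -0.001, 0.855]
force: [-2.0, -1.1, 6.1]
finger_gap: 0.0292
gripper_force: 60.9
```

Call:
servo_tool(travel=[[-0.0003,-0.0002,0],[0,0,0],[0,0,0],[0,0,0]], delta_rot=[[0,0,2],[0,0,2],[0,0,2],[0,0,0]], jaw=[-1,-1,-1,-1])

```text
clock: 8.25
ee_pos: [0.6068, 0.2053, 0.1753]
ee_rot: [3.139, -0.003, 0.961]
force: [-1.2, -0.4, 4.9]
finger_gap: 0.0288
gripper_force: 60.8
```

Call:
servo_tool(travel=[[0,0,0],[0,0,0],[0,0,0],[0,0,0]], delta_rot=[[0,0,2],[0,0,2],[0,0,2],[0,0,0]], jaw=[-1,-1,-1,-1])

```text
clock: 8.58
ee_pos: [0.6071, 0.2054, 0.1754]
ee_rot: [3.138, -0.003, 1.066]
force: [-1.1, 0.7, 6.1]
finger_gap: 0.0287
gripper_force: 60.8
```

Call:
servo_tool(travel=[[-0.0003,0,-0.0005],[0,0,0],[0,0,0],[0,0,0]], delta_rot=[[0,0,2],[0,0,2],[0,0,2],[0,0,0]], jaw=[-1,-1,-1,-1])

```text
clock: 8.92
ee_pos: [0.6071, 0.2054, 0.1754]
ee_rot: [3.137, -0.003, 1.171]
force: [0.1, 0.3, 6.9]
finger_gap: 0.0289
gripper_force: 61.0
```

Call:
servo_tool(travel=[[0,0,0],[0,0,0],[0,0,0],[0,0,0]], delta_rot=[[0,0,2],[0,0,2],[0,0,2],[0,0,0]], jaw=[-1,-1,-1,-1])

```text
clock: 9.25
ee_pos: [0.6072, 0.2054, 0.1754]
ee_rot: [3.137, -0.002, 1.275]
force: [-0.2, 0.1, 6.3]
finger_gap: 0.029
gripper_force: 61.0
```

Call:
servo_tool(travel=[[0,0,0],[0,0,0],[0,0,0],[0,0,0]], delta_rot=[[0,0,2],[0,0,2],[0,0,2],[0,0,0]], jaw=[-1,-1,-1,-1])

```text
clock: 9.58
ee_pos: [0.6072, 0.2054, 0.1753]
ee_rot: [3.137, -0.002, 1.38]
force: [0.5, 0.9, 7.6]
finger_gap: 0.0293
gripper_force: 61.0
```

Call:
servo_tool(travel=[[0,0,0],[0,0,0],[0,0,0],[0,0,0]], delta_rot=[[0,0,2],[0,0,2],[0,0,2],[0,0,0]], jaw=[-1,-1,-1,-1])

```text
clock: 9.92
ee_pos: [0.6073, 0.2054, 0.1753]
ee_rot: [3.136, -0.001, 1.485]
force: [0.4, 0.6, 6.8]
finger_gap: 0.029
gripper_force: 60.9
```

```bash
cat > brush.py <<'E'
from h import *
def brush():
    out=[]
    for n in('scene','top'):
        im,d=cap(n); P=cloud(n,d); h=cv2.cvtColor(im,cv2.COLOR_RGB2HSV)
        R=np.hypot(P[...,0]-.6065,P[...,1]-.204)
        m=((h[...,1]>85)&(h[...,0]<25)&(R<.09)&(R>.04)&(P[...,2]>.06)&(P[...,2]<.105)).astype(np.uint8)
        k,l,st,ce=cv2.connectedComponentsWithStats(m)
        for i in range(1,k):
            if st[i,4]>15:
                p=P[l==i].mean(0); out.append((n,int(st[i,4]),round(float(np.degrees(np.arctan2(p[1]-.204,p[0]-.6065))),1)))
    s=robot.read_state(); print(out,s['ee_pos'].round(4),s['force'].round(1),s['wrist_torque'].round(2),np.degrees(s['ee_rot'][2]).round(1))
E
python3 -c "
from brush import *
brush()"
```

```text
[('scene', 56, -110.9), ('scene', 63, 11.9), ('scene', 73, 129.9), ('top', 47, 9.8), ('top', 44, -110.4), ('top', 35, 130.8)] [0.6073 0.2054 0.1753] [0.2 0.7 6.3] [ 0.08 -0.03  0.03] 85.0
```

The brushes haven't moved (about 10°, 130° and −110°), so the crank is slipping over the teeth as intended. I'll keep rotating.

Call:
servo_tool(travel=[[0,0,-0.0005],[0,0,0],[0,0,0],[0,0,0]], delta_rot=[[0,0,2],[0,0,2],[0,0,2],[0,0,0]], jaw=[-1,-1,-1,-1])

```text
clock: 10.35
ee_pos: [0.6075, 0.2054, 0.1751]
ee_rot: [3.136, -0.001, 1.589]
force: [0.9, -0.6, 7.5]
finger_gap: 0.0285
gripper_force: 61.1
```

Call:
servo_tool(travel=[[0,0,0],[0,0,0],[0,0,0],[0,0,0]], delta_rot=[[0,0,2],[0,0,2],[0,0,2],[0,0,0]], jaw=[-1,-1,-1,-1])

```text
clock: 10.68
ee_pos: [0.6075, 0.2054, 0.1746]
ee_rot: [3.136, -0.0, 1.694]
force: [2.4, -0.2, 6.0]
finger_gap: 0.0287
gripper_force: 60.8
```

Call:
servo_tool(travel=[[0,0,0],[0,0,0],[0,0,0],[0,0,0]], delta_rot=[[0,0,2],[0,0,2],[0,0,2],[0,0,0]], jaw=[-1,-1,-1,-1])

```text
clock: 11.02
ee_pos: [0.6061, 0.2053, 0.1725]
ee_rot: [3.14, -0.0, 1.798]
force: [1.8, 1.0, 0.2]
finger_gap: 0.029
gripper_force: 59.9
```

Call:
servo_tool(travel=[[0,0,0],[0,0,0],[0,0,0],[0,0,0]], delta_rot=[[0,0,2],[0,0,2],[0,0,2],[0,0,0]], jaw=[-1,-1,-1,-1])

```text
clock: 11.35
ee_pos: [0.6065, 0.2056, 0.1725]
ee_rot: [3.139, -0.0, 1.901]
force: [3.6, 2.4, -1.0]
finger_gap: 0.0292
gripper_force: 59.8
```

It dropped in at about 100° yaw. I'll check for windup before pressing home.

```bash
python3 -c "
from brush import *
brush()"
```

```text
[('scene', 54, -108.0), ('scene', 64, 13.7), ('scene', 76, 131.7), ('top', 49, 11.8), ('top', 43, -108.5)] [0.6064 0.2056 0.1725] [ 4.3  3.2 -2.2] [ 0.67 -0.96 -0.21] 108.8
```

Call:
servo_tool(travel=[[-0.0003,-0.0005,0],[0,0,-0.001],[0,0,-0.001],[0,0,0]], delta_rot=[[0,0,-2],[0,0,-2],[0,0,0],[0,0,0]], jaw=[-1,-1,-1,-1])

```text
clock: 11.78
ee_pos: [0.606, 0.2051, 0.1706]
ee_rot: [3.139, -0.001, 1.832]
force: [3.9, 3.7, -1.0]
finger_gap: 0.0289
gripper_force: 60.0
```

Call:
servo_tool(travel=[[0.0005,0.0005,-0.001],[0.0003,0.0003,-0.001],[0,0,-0.001],[0,0,-0.001],[0,0,0]], delta_rot=[[0,0,0],[0,0,0],[0,0,0],[0,0,0],[0,0,0]], jaw=[-1,-1,-1,-1,-1])

```text
clock: 12.2
ee_pos: [0.6062, 0.2054, 0.1661]
ee_rot: [3.141, -0.0, 1.832]
force: [4.1, 3.1, -1.2]
finger_gap: 0.0289
gripper_force: 60.0
```

Call:
servo_tool(travel=[[0.0003,0.0003,-0.001],[0.0003,0.0003,-0.001],[0,0,-0.001],[0,0,-0.001],[0,0,0]], delta_rot=[[0,0,0],[0,0,0],[0,0,0],[0,0,0],[0,0,0]], jaw=[-1,-1,-1,-1,-1])

```text
clock: 12.62
ee_pos: [0.6063, 0.2057, 0.1618]
ee_rot: [-3.141, 0.0, 1.832]
force: [2.7, 1.6, -2.7]
finger_gap: 0.029
gripper_force: 59.9
```

Call:
servo_tool(travel=[[0,0,-0.001],[0,0,-0.001],[0,0,0],[0,0,0]], delta_rot=[[0,0,0],[0,0,0],[0,0,0],[0,0,0]], jaw=[-1,-1,-1,-1])

```text
clock: 12.95
ee_pos: [0.6064, 0.2057, 0.1615]
ee_rot: [3.142, 0.0, 1.832]
force: [0.0, 0.4, 5.1]
finger_gap: 0.029
gripper_force: 60.8
```

Home: it dropped 13.8 mm and rests on the collar. Now the quarter turn.

Call:
servo_tool(travel=[[0,0,0.001],[0,0,0],[0,0,0],[0,0,0],[0,0,0],[0,0,0],[0,0,0],[0,0,0],[0,0,0],[0,0,0]], delta_rot=[[0,0,0],[0,0,2],[0,0,3],[0,0,3],[0,0,3],[0,0,3],[0,0,3],[0,0,3],[0,0,3],[0,0,3]], jaw=[-1,-1,-1,-1,-1,-1,-1,-1,-1,-1])

```text
clock: 13.78
ee_pos: [0.6068, 0.206, 0.1615]
ee_rot: [3.141, 0.0, 2.288]
force: [1.8, 1.1, 1.6]
finger_gap: 0.0291
gripper_force: 60.2
```

```bash
python3 -c "
from brush import *
brush()"
```

```text
[('scene', 45, -86.3), ('scene', 67, 37.3), ('scene', 70, 154.1), ('top', 37, 35.1), ('top', 48, -84.5), ('top', 50, 155.6)] [0.6068 0.206  0.1615] [1.1 2.2 0.9] [ 0.38 -0.44 -0.1 ] 131.0
```

Call:
servo_tool(travel=[[0,0,0],[0,0,0],[0,0,0],[0,0,0],[0,0,0],[0,0,0],[0,0,0],[0,0,0],[0,0,0],[0,0,0]], delta_rot=[[0,0,3],[0,0,3],[0,0,3],[0,0,3],[0,0,3],[0,0,3],[0,0,3],[0,0,3],[0,0,3],[0,0,3]], jaw=[-1,-1,-1,-1,-1,-1,-1,-1,-1,-1])

```text
clock: 14.72
ee_pos: [0.6068, 0.2062, 0.1615]
ee_rot: [3.141, 0.0, 2.81]
force: [1.8, 3.5, 1.6]
finger_gap: 0.0286
gripper_force: 60.3
```

Call:
servo_tool(travel=[[0,0,0],[0,0,0],[0,0,0],[0,0,0],[0,0,0],[0,0,0],[0,0,0],[0,0,0],[0,0,0],[0,0,0]], delta_rot=[[0,0,4],[0,0,4],[0,0,4],[0,0,4],[0,0,4],[0,0,4],[0,0,4],[0,0,4],[0,0,4],[0,0,0]], jaw=[-1,-1,-1,-1,-1,-1,-1,-1,-1,-1])

```text
clock: 15.55
ee_pos: [0.6066, 0.2064, 0.1615]
ee_rot: [3.141, 0.0, -2.845]
force: [1.6, 3.0, 1.5]
finger_gap: 0.0287
gripper_force: 60.3
```

```bash
python3 -c "
from brush import *
brush()"
```

```text
[('scene', 62, -140.5), ('scene', 77, 102.2), ('top', 58, -17.6), ('top', 33, 102.3), ('top', 45, -138.3)] [0.6066 0.2064 0.1615] [1.  3.3 2.3] [ 0.81 -0.27 -0.07] -163.2
```

The brushes went from 12° to 102°, which is a quarter turn. Now I release and retreat.

Call:
servo_tool(travel=[[0,0.0004,0],[0,0,0],[0,0,0],[0,0,0],[0,0,0],[0,0,0],[0,0,0],[0,0,0],[0,0,0],[0,0,0]], delta_rot=[[0,0,0],[0,0,0],[0,0,0],[0,0,0],[0,0,0],[0,0,0],[0,0,0],[0,0,0],[0,0,0],[0,0,0]], jaw=[-1,1,1,1,1,1,1,1,1,1])

```text
clock: 16.48
ee_pos: [0.6066, 0.2063, 0.1613]
ee_rot: [-3.142, -0.0, -2.845]
force: [0.3, 0.6, 1.2]
finger_gap: 0.0852
gripper_force: 0.0
```

Call:
servo_tool(travel=[[0,0,0.01],[0,0,0.02],[0,0,0.025],[0,0,0.025],[0,0,0.025],[0,0,0.02],[-0.02,-0.02,0],[-0.03,-0.03,0],[-0.03,-0.03,0],[-0.03,-0.03,0]], delta_rot=[[0,0,0],[0,0,0],[0,0,0],[0,0,0],[0,0,0],[0,0,0],[0,0,0],[0,0,0],[0,0,0],[0,0,0]], jaw=[1,1,1,1,1,1,1,1,1,1])

```text
clock: 17.32
ee_pos: [0.497, 0.0972, 0.287]
ee_rot: [-3.141, 0.001, -2.844]
force: [-0.2, -1.7, 0.1]
finger_gap: 0.0856
gripper_force: 0.0
```

Call:
servo_tool(travel=[[-0.03,-0.03,0],[-0.03,-0.03,0],[-0.02,-0.03,0],[0,-0.03,0],[0,-0.03,0],[0,0,0]], delta_rot=[[0,0,0],[0,0,0],[0,0,0],[0,0,0],[0,0,0],[0,0,0]], jaw=[1,1,1,1,1,1])

```text
clock: 17.82
ee_pos: [0.4193, -0.0554, 0.2876]
ee_rot: [-3.138, 0.001, -2.85]
force: [0.6, -0.1, -0.5]
finger_gap: 0.0855
gripper_force: 0.0
```

Run:
```python
from brush import *
brush()
for n in('scene','top'):
    P=cloud(n,np.load(n+'.npz')['d']).reshape(-1,3); R=np.hypot(P[:,0]-.6065,P[:,1]-.204)
    p=P[(R<.013)&(P[:,2]>.13)]; print(n,len(p),np.median(p[:,2]),np.percentile(p[:,2],95))
    k=P[(R>.065)&(R<.095)&(P[:,2]>.17)]; 
    if len(k): print('knob',k.mean(0).round(3),k[:,2].max())
save(cv2.resize(np.load('scene.npz')['im'][200:400,50:350],None,fx=2.6,fy=2.6,interpolation=cv2.INTER_CUBIC),'end')
```

```text
[('scene', 30, -17.5), ('scene', 69, -140.0), ('scene', 76, 102.2), ('top', 60, -17.7), ('top', 43, 101.5), ('top', 52, -137.8)] [ 0.4193 -0.0518  0.2871] [-0.3  1.4  0.2] [ 0.    0.02 -0.01] -163.2
scene 86 0.1858963147961964 0.1885460976624985
knob [0.679 0.228 0.178] 0.1834810011006709
top 74 0.18507149548452806 0.18960444271731447
knob [0.679 0.224 0.18 ] 0.1860036946659389
```

View pics/end.png

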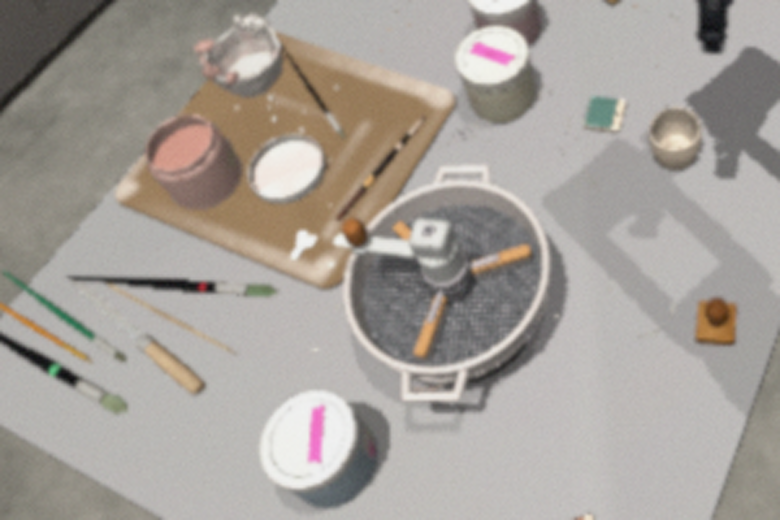

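The crank sits home: boss top at 0.185 m (0.112 + 0.073) and knob at crop (355,232). The brushes have turned 90° and the neighbouring things are untouched.

```bash
python3 -c "
from workcell import robot
print(robot.sign_off())"
```

```text
the job is handed in; nothing more can be done
None
```

The smaller crank is meshed and fully home on the collar, was turned a quarter turn with the brushes following (about 90°), and has been let go; the job is handed in at about 18 s.

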